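# Put down the stand leg and hold the printing screen upright

### The job

The printing screen is leaning back in its hinged table stand. While it still leans there, flip the blue side leg with the red foot pin over its spring's centre until it snaps fully down behind the screen; only then raise the screen upright (the black bar on top is its handle) and keep it there: finish while still holding it, because it tips back if let go. Leave the wooden block, the jar and the small bowl where they are.

Things in the scene. Friction and masses are not known exactly. Their poses are not given: they have to be found in the camera images.
- stand: fixed plywood base plate, 190 x 220 x 16 mm, of the hinged stand; its pose differs every time. Origin on the table: its x axis points horizontally from the front to the back of the stand (roughly away from the robot), y to the side where the leg is, z up. The screen's hinge axis runs along y, 35 mm straight above the origin. Two thin steel back rests stand behind the screen up to 100 mm high.
- screen (a joint): how far the screen is raised, rad: 0 leaning back on its back stop, where it rests (tilted 0.45 rad from upright towards the stand's +x), 0.45 exactly upright, 0.70 tipped forward at its front stop. Wooden frame 200 mm wide (y), 22 mm thick, reaching 230 mm above the hinge axis, about 0.6 kg. A hinge spring and its weight always tip it back: about 0.5 N m when upright, about 0.8 N m at the back stop.
- bar_mid (a point): middle of the black round handle bar on top of the screen: 22 mm diameter, 130 mm long along the stand's y, 268 mm from the hinge axis, its centre 38 mm clear above the wooden top rail; two 12 mm steel posts carry it 55 mm either side of the middle. It moves on a circle about the hinge axis and is straight above that axis when the screen is upright.
- leg (a joint): turn of the blue side leg on its hub, with a short sprung steel strut beside it, rad: 0 folded (pointing up, tilted 0.65 rad forward of the screen's own up direction), growing as it swings up, back and down behind the screen, 2.97 fully down against its stop. Over-centre spring: below about 0.7 it snaps back to 0, beyond about 1.2 it snaps on by itself to 2.97. Moving it takes up to 3 N at the pin.
- hub (a point): pivot of the leg on the screen's +y side, 120 mm from the hinge axis along the screen, 117 mm from the middle of the screen to the +y side. The leg (10 mm thick rod, 145 mm long from pivot to pin axis) swings about this point around the stand's y axis.
- pin (a point): graspable middle of the red foot pin at the end of the leg: round, 14 mm diameter, lying along the stand's y, sticking out to the +y side (away from the screen); this point is 35 mm outboard of the leg's centre line and the pin reaches 23 mm farther out.
- block: bystander: loose wooden printing block 90 x 70 x 30 mm with a dark grip on top, 52 mm high in all; origin at the centre of its underside. Leave alone.
- jar: bystander: loose green jar, 64 mm diameter, 85 mm high; origin at the centre of its underside. Leave alone.
- pot: bystander: loose white bowl, 76 mm across, 50 mm high; origin at the centre of its underside. Leave alone.

How it is judged:
By the outcome, as a careful person would: the job done as asked, in the order asked, and still so for the second after the job is handed in, while the arm keeps its last pose, push and grip.
It also fails if it takes over 48 s, if anything falls off the work surface, if the arm or the gripper's body presses on something with over 40 N, if the wrist force passes 120 N, or if a joint passes its speed limit or range.

### The arm

A 7-joint arm with a two-finger parallel gripper is mounted at the origin on the work surface. World frame = base frame: x ahead of the robot, y to its left, z up, the work surface at z = 0. Lengths are in m, angles in rad, forces in N, time in s.
With the tool pointing down it reaches from about 0.425 to 0.95 m from the base axis. Payload 4.7 kg.
Tool frame: the origin (TCP) lies at the very end of the fingers, on their centre line; the grasp point (between the pads) lies 19 mm behind it (env.tcp_to_grasp is the distance from the TCP to the grasp point, in m); z points along the fingers, y is the line along which they close (so a half turn about z gives the same grasp; the last joint's range is limited). The gripper opens to 85 mm and grips with 20 to 120 N. Pads are 22 mm wide; open, the fingers measure 114 mm over their backs; the gripper's body (76 mm by 85 mm) begins 54 mm behind the grasp point. The pads swing forward as they close: fully open they stand 13 mm farther back than shut.
Start: joints at [1.087, 0.469, -0.049, 1.532, 0.024, 1.141, -0.082], TCP at [0.297, -0.606, 0.231] pointing down, gripper open.
Joint ranges: [-2.59, 2.59], [-0.33, 1.99], [-1.39, 1.29], [0.1, 2.45], [-1.04, 4.18], [0.21, 1.99], [-2.66, 2.66]. Speed limits (rad/s): [2.57, 2.57, 3.14, 3.14, 3.14, 3.14, 3.14].

### API

Orientations are given as a 3x3 rotation matrix whose columns are the frame's x, y, z axes.
In Python, from cell import env, get_image, calibration, models gives the robot as it stands.
- The arm moves only by the tool apply_moves, never from a script. Its argument "rows" is a list that holds one entry, the list of rows, each a list of 5 numbers: the finger opening in mm, from 0 to 85.4, then the shift along the world's x, y, z in mm, then the turn about the world's z in rad. A call has 1 to 10 rows; each row shifts and turns the commanded pose from where the row before left it; what a row does not reach is not made up. A row lasts 1/12 s, in which the tool goes at most 41.7 mm and 7.16 degrees, less where a joint would pass 70% of its speed; a pose out of reach is approached as far as the arm can. A call with a gripper value outside its range is refused whole. The fingers move at their own pace and stop on an object; the grip force is fixed at half the most. Time passes only in rows, so rows that do not move let the fingers close. It gives the time, the measured TCP pose, the force, the opening and the grip force at its end, in the units of the state.
- env.get_state(): the state, without advancing time (a new reading comes with each control period).
- get_image(name): name is "side" or "top"; returns the picture (480x640x3 uint8, blue, green, red); there is no depth.
- calibration(name): a dict with "fx", "fy", "cx", "cy" (pixels), "k1" (the pictures are not rectified: a ray, as slopes to the right and down, at radius r is drawn at 1 + k1 r^2 times it, then the intrinsics apply), "T" (4x4, takes a point from camera to world coordinates). Camera axes: x right, y down, z forward; pixel columns grow to the right and rows downward; lengths in m; the calibration is good to about 2 mm. A picture is of the moment at which its call begins. calibration takes no time and is no camera call.
- env.sign_off(): hands the job in; it is judged then, once.
Trained networks look in the newest picture that a camera, given by its name, has taken for a name from the list of things; names that differ only in an ending like _2 or _b are one class to them, and where a whole thing is asked for, a point or a joint stands for the part that bears it (a point fixed in the world has none). Each returns a list of dicts, best first, with "conf" (0 to 1); they miss things now and then, are a little off and sometimes report something else, mostly with a low value. They report only what shows in the picture. A call takes as long as a camera call.
- models.trace(camera, query): "region" (480x640 bool, what is visible of it) and "xy" ([column, row] in pixels, amid what is visible of it).
The state is a dict: "time": time; "joint_pos": joint angles; "joint_vel": joint speeds; "effort": joint torques, N m; "tcp_pos": TCP position; "tool_rot": TCP orientation; "ft_force": force on the tool from outside, world axes, zero at the start; "torque": the same for the moment, N m; "opening": finger opening in m; "finger_force": force on a finger pad.
Only numpy, scipy, OpenCV 4.12 (cv2) and the standard library are available. Lean on these libraries where they do the work, as an engineer would, in place of code of your own. Each camera call takes 0.05 s, during which the arm holds its last target. There are 200 camera calls.

## Working session

There is one attempt and no reset: what is moved stays moved. The work goes in short steps, Python scripts to look and compute and a tool call to move; the robot and the scene stay as the last step left them, time stands still between calls to the robot, and variables do not carry over. Pictures are saved under pics/ and viewed, at most 10 in all, crops included, and the job is handed in when it is done.

Besides the shell and the picture viewer there is one more tool, called after "Call:" by a JSON object that holds its "name" and its "arguments". apply_moves: Moves the arm, as the interface text tells. Its arguments: {"type":"object","properties":{"rows":{"type":"array"}},"required":["rows"]}

```bash
mkdir -p pics; ls; python3 - <<'E'
from cell import env,get_image,calibration,models
import cv2,numpy as np
for n in("side","top"):
    cv2.imwrite(f"pics/{n}0.png",get_image(n)); c=calibration(n); print(n,{k:(np.round(v,4).tolist() if k=="T" else v) for k,v in c.items()})
    for q in("stand","screen","bar_mid","leg","hub","pin","block","jar","pot"):
        r=models.trace(n,q); print(q,[(round(float(d["conf"]),2),np.round(d["xy"],1).tolist(),int(d["region"].sum())) for d in r[:2]])
s=env.get_state();print(s["time"],s["tcp_pos"],s["tool_rot"],env.tcp_to_grasp)
E
```

```text
pics
side {'fx': 462.9591230650829, 'fy': 462.9591230650829, 'cx': 325.4445251094895, 'cy': 239.4923133287365, 'k1': -0.09618668356921566, 'T': [[0.7778, -0.2894, 0.5579, 0.0873], [-0.6284, -0.3754, 0.6814, -0.5268], [0.0123, -0.8805, -0.4738, 0.5391], [0.0, 0.0, 0.0, 1.0]]}
stand [(0.84, [336.8, 283.0], 23866)]
screen [(0.84, [347.4, 250.0], 16740)]
bar_mid [(0.92, [345.8, 256.8], 16699)]
leg [(0.77, [282.7, 185.5], 683), (0.59, [349.3, 250.8], 16832)]
hub [(0.97, [342.9, 247.9], 17025)]
pin [(0.9, [275.4, 176.5], 610), (0.66, [344.2, 251.7], 16533)]
block [(0.7, [462.7, 351.1], 2142)]
jar [(0.91, [425.6, 406.7], 3132)]
pot [(0.85, [256.8, 246.1], 791), (0.28, [426.5, 406.4], 3009)]
top {'fx': 451.5475185573403, 'fy': 451.5475185573403, 'cx': 317.36108864105427, 'cy': 243.82141016235943, 'k1': -0.11391864275655032, 'T': [[0.0192, -0.9992, 0.0344, 0.4894], [-0.9984, -0.021, -0.053, -0.0171], [0.0537, -0.0333, -0.998, 0.948], [0.0, 0.0, 0.0, 1.0]]}
stand [(0.56, [297.1, 246.3], 13946)]
screen [(0.9, [297.1, 228.1], 10010)]
bar_mid [(0.97, [298.0, 227.0], 10110)]
leg [(0.96, [215.6, 271.0], 428), (0.48, [417.2, 268.2], 1037)]
hub []
pin [(0.79, [216.1, 262.2], 521)]
block [(0.86, [389.1, 188.4], 1455)]
jar [(0.83, [416.8, 268.3], 954)]
pot [(0.86, [158.4, 232.4], 1073), (0.44, [297.8, 230.7], 10040)]
1.0 [ 0.29656536 -0.60638564  0.23134119] [[ 8.98358828e-01  4.39262341e-01  1.06934051e-04]
 [ 4.39262348e-01 -8.98358830e-01 -4.15833937e-05]
 [ 7.77991297e-05  8.43289109e-05 -9.99999993e-01]] 0.0187
```

View pics/side0.png

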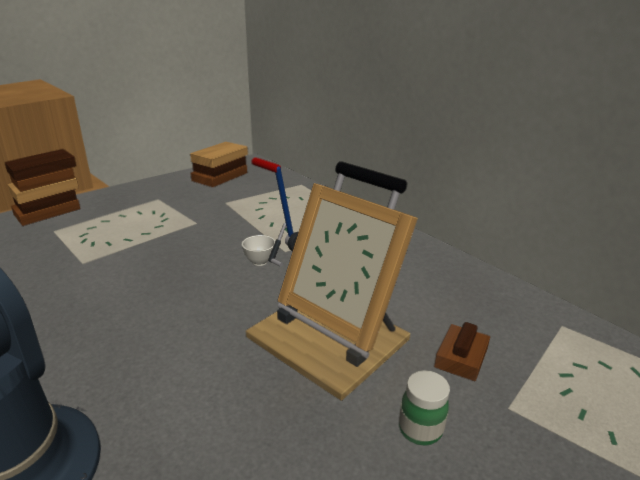

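View pics/top0.png

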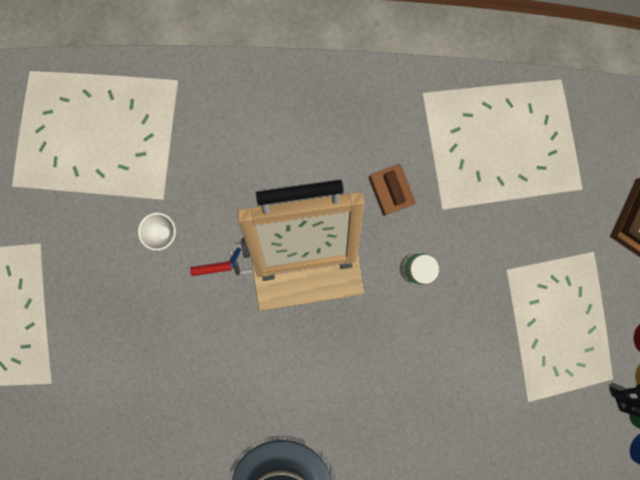

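The side view shows the bar from (342,168) to (400,185) and the pin from (255,161) to (278,169). The top view shows the bar from (258,197) to (341,187) and the pin from (192,271) to (231,266). Next I fit the stand pose to these.

```bash
cat >h.py <<'E'
from cell import env,get_image,calibration,models
import cv2,numpy as np
from scipy.optimize import least_squares
def proj(n,P):
    c=calibration(n);q=(np.linalg.inv(c["T"])@np.c_[P,np.ones(len(P))].T)[:3]
    s=q[:2]/q[2];s=s*(1+c["k1"]*(s**2).sum(0));return np.c_[c["fx"]*s[0]+c["cx"],c["fy"]*s[1]+c["cy"]]
def pts(p,q=0,L=0):  # bar ends, pin visible ends(-), pin mid, hub in world
    x,y,w=p;a=.45-q;u=np.array([np.sin(a),0,np.cos(a)]);b=a-.65+L
    h=np.array([0,0,.035]);Y=np.array([0,1,0]);hub=h+.12*u+.117*Y
    pin=hub+.145*np.array([np.sin(b),0,np.cos(b)])+.035*Y
    P=np.array([h+.268*u-.065*Y,h+.268*u+.065*Y,pin+.023*Y,pin-.03*Y,pin,hub,h+.268*u])
    R=np.array([[np.cos(w),-np.sin(w),0],[np.sin(w),np.cos(w),0],[0,0,1]]);return P@R.T+[x,y,0]
E
python3 - <<'E'
from h import *
side,top=cv2.imread("pics/side0.png"),cv2.imread("pics/top0.png")
def red(im,box):
    x0,y0,x1,y1=box;s=im[y0:y1,x0:x1].astype(int);m=(s[...,2]>70)&(s[...,1]<45)&(s[...,0]<45)
    yy,xx=np.nonzero(m);P=np.c_[xx+x0,yy+y0].astype(np.float32);r=cv2.minAreaRect(P);return P.mean(0),r
def blk(im,box):
    x0,y0,x1,y1=box;s=im[y0:y1,x0:x1].astype(int);m=(s.max(2)<40)
    yy,xx=np.nonzero(m);P=np.c_[xx+x0,yy+y0].astype(np.float32);return P.mean(0),cv2.minAreaRect(P)
bs,bt=blk(side,(330,155,412,195)),blk(top,(250,175,350,206))
rs,rt=red(side,(245,150,285,175)),red(top,(185,255,240,280))
for k in(bs,bt,rs,rt):print(k)
def res(p):
    o=[]
    for n,b,r in(("side",bs,rs),("top",bt,rt)):
        q=proj(n,pts(p)); o+=[q[6]-b[0],q[2:4].mean(0)-r[0]]
        d=q[1]-q[0]; B=cv2.boxPoints(b[1]);e=max((B[1]-B[0],B[2]-B[1]),key=np.linalg.norm)
        e=e/np.linalg.norm(e);o+=[[ (d[0]*e[1]-d[1]*e[0])*.5]]
    return np.concatenate(o)
s=least_squares(res,[.5,0,0]);print(s.x,np.round(s.fun,1))
np.save("p.npy",s.x);print(np.round(pts(s.x),3))
for L in np.arange(0,1.5,.2):print(round(L,1),np.round(pts(s.x,0,L)[4],3))
for q in np.arange(0,.5,.09):print(round(q,2),np.round(pts(s.x,q)[6],3))
E
```

```text
(array([371.25568, 176.8835 ], dtype=float32), ((370.66644287109375, 176.93821716308594), (72.69110870361328, 13.494196891784668), 16.50436019897461))
(array([298.9848 , 192.05128], dtype=float32), ((299.25, 192.25), (12.727921485900879, 85.2770767211914), 81.8698959350586))
(array([264.64536, 163.81976], dtype=float32), ((261.6195068359375, 164.20797729492188), (32.79386520385742, 11.773862838745117), 3.814074993133545))
(array([210.30743, 268.2804 ], dtype=float32), ((210.2469482421875, 268.31292724609375), (7.515915870666504, 39.16188049316406), 81.46923065185547))
[ 0.47547034 -0.04578137  0.17630433] [-0.8 -0.7  0.7  0.6  0.1  1.  -0.5 -0.8  0.5 -0.3]
[[ 0.602 -0.089  0.276]
 [ 0.579  0.039  0.276]
 [ 0.468  0.131  0.285]
 [ 0.477  0.078  0.285]
 [ 0.472  0.108  0.285]
 [ 0.506  0.079  0.143]
 [ 0.59  -0.025  0.276]]
0.0 [0.472 0.108 0.285]
0.2 [0.5   0.113 0.288]
0.4 [0.529 0.118 0.285]
0.6 [0.556 0.123 0.277]
0.8 [0.581 0.127 0.263]
1.0 [0.603 0.131 0.244]
1.2 [0.62  0.134 0.221]
1.4 [0.633 0.137 0.196]
0.0 [ 0.59  -0.025  0.276]
0.09 [ 0.568 -0.029  0.286]
0.18 [ 0.546 -0.033  0.293]
0.27 [ 0.523 -0.037  0.299]
0.36 [ 0.499 -0.042  0.302]
0.45 [ 0.475 -0.046  0.303]
```

Call:
{"name": "apply_moves", "arguments": {"rows": [[[0,12,27,13,0.086],[0,12,27,13,0.086],[0,12,27,13,0.086],[0,12,27,13,0.086],[0,12,27,13,0.086],[0,12,27,13,0.086],[0,12,27,13,0.086],[0,12,27,13,0.086],[0,12,27,13,0.086],[0,12,27,13,0.086]]]}}

```text
time: 1.83
tcp_pos: [0.4169, -0.335, 0.3622]
tool_rot: [[0.249, 0.968, 0.0], [0.968, -0.249, -0.001], [-0.0, 0.0, -1.0]]
ft_force: [0.4, -0.2, 0.3]
opening: -0.0002
finger_force: 0.0
```

Call:
{"name": "apply_moves", "arguments": {"rows": [[[0,12,27,0,0.086],[0,12,27,0,0.086],[0,12,27,0,0.086],[0,12,27,0,0.086],[0,12,27,0,0.086],[0,0,0,0,0]]]}}

```text
time: 2.33
tcp_pos: [0.479, -0.1943, 0.362]
tool_rot: [[-0.186, 0.983, 0.002], [0.983, 0.186, 0.003], [0.002, 0.003, -1.0]]
ft_force: [0.3, 1.0, 0.3]
opening: 0.0003
finger_force: 0.0
```

Call:
{"name": "apply_moves", "arguments": {"rows": [[[0,-5,30,0,-0.001],[0,-5,30,0,-0.001],[0,-5,30,0,-0.001],[0,-5,30,0,-0.001],[0,-5,30,0,-0.001],[0,-5,30,0,-0.001],[0,-5,30,0,-0.001],[0,-5,30,0,-0.001],[0,-5,30,0,-0.001],[0,-4,29,0,-0.001]]]}}

```text
time: 3.17
tcp_pos: [0.4269, 0.099, 0.3617]
tool_rot: [[-0.163, 0.987, 0.001], [0.987, 0.163, -0.001], [-0.001, 0.001, -1.0]]
ft_force: [0.4, 0.1, 0.4]
opening: -0.0
finger_force: 0.0
```

Call:
{"name": "apply_moves", "arguments": {"rows": [[[0,0,0,-25,0],[0,0,0,-25,0],[0,0,0,-25,0],[0,0,0,-25,0],[0,0,0,0,0],[0,0,0,0,0]]]}}

```text
time: 3.67
tcp_pos: [0.4271, 0.0974, 0.2611]
tool_rot: [[-0.163, 0.987, -0.002], [0.987, 0.163, 0.0], [0.0, -0.002, -1.0]]
ft_force: [0.9, -0.1, 0.2]
opening: 0.0002
finger_force: 0.0
```

```bash
python3 - <<'E'
from h import *
a=get_image("side")[90:330,180:440];b=get_image("top")[140:340,140:400]
cv2.imwrite("pics/a1.png",np.vstack([cv2.resize(a,(325,300)),cv2.resize(b,(325,250))]))
E
```

```text
(no output)
```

View pics/a1.png

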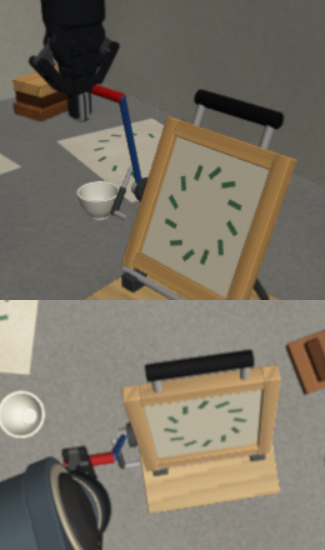

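The fingers are in front of the pin, at crop position (75,455). I push along the arc.

Call:
{"name": "apply_moves", "arguments": {"rows": [[[0,9,8,0,0.01],[0,10,2,0,0],[0,10,2,0,0],[0,10,2,0,0],[0,10,2,0,0],[0,10,2,0,0],[0,10,2,0,0],[0,10,1,-1,0]]]}}

```text
time: 4.43
tcp_pos: [0.5074, 0.119, 0.2599]
tool_rot: [[-0.173, 0.985, -0.001], [0.985, 0.173, 0.001], [0.001, -0.001, -1.0]]
ft_force: [-2.0, 0.4, -0.7]
opening: 0.0
finger_force: 0.9
```

Call:
{"name": "apply_moves", "arguments": {"rows": [[[0,10,2,-3,0],[0,10,2,-4,0],[0,10,1,-4,0],[0,10,2,-5,0],[0,10,2,-6,0],[0,0,0,0,0]]]}}

```text
time: 4.93
tcp_pos: [0.558, 0.1275, 0.2366]
tool_rot: [[-0.173, 0.985, -0.001], [0.985, 0.173, 0.001], [0.001, -0.001, -1.0]]
ft_force: [-0.3, 0.6, -0.3]
opening: -0.0003
finger_force: 0.2
```

Call:
{"name": "apply_moves", "arguments": {"rows": [[[0,9,2,-8,0],[0,9,2,-9,0],[0,9,1,-10,0],[0,9,2,-10,0],[0,9,1,-8,0],[0,8,1,-5,0],[0,0,0,0,0],[0,0,0,0,0],[0,0,0,0,0],[0,0,0,0,0]]]}}

```text
time: 5.77
tcp_pos: [0.6095, 0.1368, 0.189]
tool_rot: [[-0.173, 0.985, 0.001], [0.985, 0.173, 0.0], [-0.0, 0.001, -1.0]]
ft_force: [0.7, 0.1, -0.3]
opening: -0.0004
finger_force: 0.0
```

```bash
python3 - <<'E'
from h import *
a=get_image("side")[90:330,180:440];b=get_image("top")[140:340,140:400]
cv2.imwrite("pics/a2.png",np.vstack([cv2.resize(a,(325,300)),cv2.resize(b,(325,250))]))
E
```

```text
(no output)
```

View pics/a2.png

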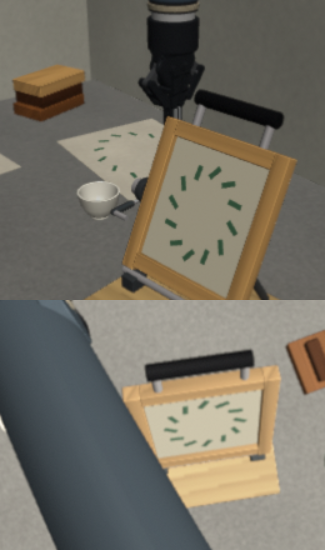

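The leg is no longer visible in front and the strut has flipped. I lift, move over the bar and check that the leg is down.

Call:
{"name": "apply_moves", "arguments": {"rows": [[[0,0,0,35,0],[0,0,0,35,0],[0,0,0,35,0],[0,0,0,35,0],[30,0,0,30,0],[85,-4,-30,0,0],[85,-4,-33,0,0],[85,-4,-33,0,0],[85,-4,-33,0,0],[85,-4,-33,0,0]]]}}

```text
time: 6.7
tcp_pos: [0.5889, -0.0268, 0.3589]
tool_rot: [[-0.173, 0.985, 0.001], [0.985, 0.173, -0.001], [-0.001, 0.001, -1.0]]
ft_force: [-0.0, 0.0, -0.1]
opening: 0.0723
finger_force: 0.0
```

```bash
python3 - <<'E'
from h import *
p=np.load("p.npy")
s,t=get_image("side"),get_image("top")
for n in("side","top"):
    print(n,np.round(proj(n,pts(p,0,2.97))[[2,3,4,6]]).tolist(),[(round(float(d["conf"]),2),np.round(d["xy"]).tolist(),int(d["region"].sum())) for d in models.trace(n,"pin")[:2]])
a=s[90:330,180:440];b=t[140:340,140:400]
cv2.imwrite("pics/a3.png",np.vstack([cv2.resize(a,(325,300)),cv2.resize(b,(325,250))]))
print(env.get_state()["tcp_pos"])
E
```

```text
side [[292.0, 279.0], [311.0, 288.0], [300.0, 283.0], [370.0, 176.0]] [(0.51, [285.0, 236.0], 24)]
top [[216.0, 229.0], [241.0, 225.0], [227.0, 227.0], [300.0, 192.0]] [(0.78, [234.0, 227.0], 312)]
[ 0.58929    -0.02634992  0.35868959]
```

View pics/a3.png

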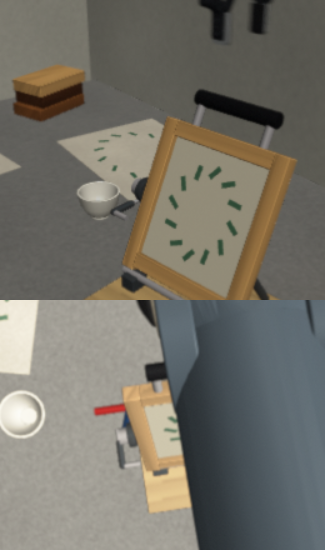

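The red pin is at about (228,228) in the top view, matching the prediction for leg = 2.97, so it is fully down. I descend and grip the bar.

Call:
{"name": "apply_moves", "arguments": {"rows": [[[85,0,0,-20,0],[85,0,0,-20,0],[85,0,0,-20,0],[85,0,0,-20,0],[85,1,1,-20,0],[85,0,0,0,0],[10,0,0,0,0],[10,0,0,0,0],[10,0,0,0,0],[10,0,0,0,0]]]}}

```text
time: 7.73
tcp_pos: [0.5913, -0.0239, 0.2599]
tool_rot: [[-0.174, 0.985, 0.003], [0.985, 0.174, -0.0], [-0.0, 0.003, -1.0]]
ft_force: [0.4, -0.0, -0.6]
opening: 0.0385
finger_force: 0.0
```

Call:
{"name": "apply_moves", "arguments": {"rows": [[[5,0,0,0,0],[5,0,0,0,0],[5,0,0,0,0],[5,0,0,0,0]]]}}

```text
time: 8.07
tcp_pos: [0.5904, -0.0243, 0.2594]
tool_rot: [[-0.173, 0.985, 0.0], [0.985, 0.173, -0.0], [-0.0, 0.0, -1.0]]
ft_force: [-3.1, -0.0, 5.5]
opening: 0.02
finger_force: 58.8
```

Call:
{"name": "apply_moves", "arguments": {"rows": [[[5,-7.3,-1.3,3.5,0],[5,-7.3,-1.3,3.2,0],[5,-7.3,-1.3,2.8,0],[5,-7.5,-1.3,2.6,0],[5,-7.5,-1.3,2.5,0],[5,-7.5,-1.4,2.3,0],[5,-7.7,-1.4,2,0],[5,-7.7,-1.4,1.8,0],[5,-7.7,-1.4,1.6,0],[5,0,0,0,0]]]}}

```text
time: 8.9
tcp_pos: [0.5259, -0.0355, 0.2838]
tool_rot: [[-0.173, 0.985, 0.012], [0.985, 0.173, 0.001], [-0.001, 0.012, -1.0]]
ft_force: [6.1, 2.3, 4.2]
opening: 0.0203
finger_force: 59.0
```

Call:
{"name": "apply_moves", "arguments": {"rows": [[[5,-7.8,-1.4,1.3,0],[5,-7.8,-1.4,1.1,0],[5,-7.8,-1.4,0.9,0],[5,-7.9,-1.4,0.6,0],[5,-7.9,-1.4,0.4,0],[5,-7.9,-1.4,0.1,0],[5,0,0,0,0],[5,0,0,0,0],[5,0,0,0,0],[5,0,0,0,0]]]}}

```text
time: 9.73
tcp_pos: [0.4797, -0.0434, 0.2889]
tool_rot: [[-0.174, 0.985, 0.011], [0.985, 0.174, 0.001], [-0.001, 0.011, -1.0]]
ft_force: [3.6, 3.0, 12.8]
opening: 0.0199
finger_force: 65.0
```

```bash
python3 - <<'E'
from h import *
p=np.load("p.npy")
s,t=get_image("side"),get_image("top")
for n in("side","top"):
    print(n,np.round(proj(n,pts(p,.45,2.97))[[0,1,2,3]],1).tolist())
    for q in("pin",):print(q,[(round(float(d["conf"]),2),np.round(d["xy"]).tolist(),int(d["region"].sum())) for d in models.trace(n,q)[:2]])
a=s[90:330,180:440];b=t[140:340,140:400]
cv2.imwrite("pics/a4.png",np.hstack([cv2.resize(a,None,fx=1.5,fy=1.5),cv2.resize(b,None,fx=1.5,fy=1.5,)[:300].copy() if 0 else cv2.resize(t[140:380,140:400],None,fx=1.5,fy=1.5)]))
S=env.get_state();print(S["tcp_pos"],S["opening"],S["ft_force"],S["torque"],np.round(pts(p,.45)[6],4))
E
```

```text
side [[359.7, 191.5], [290.6, 169.1], [291.8, 258.7], [310.9, 267.9]]
pin [(0.39, [267.0, 240.0], 50)]
top [[357.5, 261.9], [267.8, 276.2], [211.3, 226.8], [237.9, 222.6]]
pin [(0.82, [238.0, 234.0], 536)]
[ 0.47982453 -0.04345329  0.28899239] 0.020009868133167654 [ 3.20955459  2.59462634 12.79445896] [ 0.58131678 -1.31929115 -0.07474002] [ 0.4755 -0.0458  0.303 ]
```

View pics/a4.png

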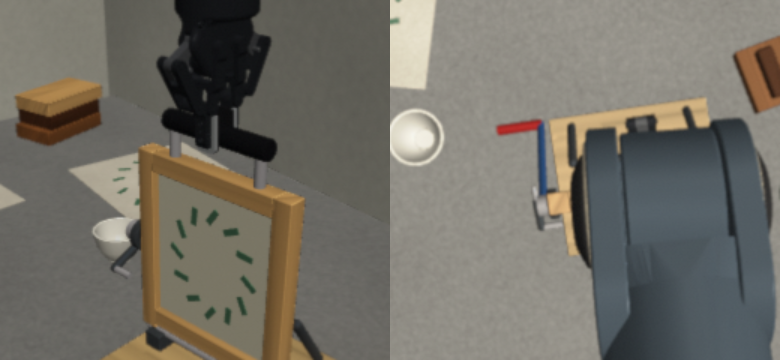

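The pin is at top-view (226,225), as predicted for leg down, and the bar is gripped. By kinematics the screen is at about 0.434, so I finish the last 4 mm.

Call:
{"name": "apply_moves", "arguments": {"rows": [[[5,-2.2,-0.4,0,0],[5,-2.1,-0.4,0,0],[5,0,0,0,0],[5,0,0,0,0],[5,0,0,0,0],[5,0,0,0,0],[5,0,0,0,0],[5,0,0,0,0]]]}}

```text
time: 10.6
tcp_pos: [0.4761, -0.0441, 0.289]
tool_rot: [[-0.174, 0.985, 0.013], [0.985, 0.174, 0.001], [-0.001, 0.013, -1.0]]
ft_force: [3.7, 3.7, 12.5]
opening: 0.02
finger_force: 64.9
```

```bash
python3 - <<'E'
from h import *
p=np.load("p.npy");s=get_image("side")
w=p[2];R=np.array([[np.cos(w),-np.sin(w),0],[np.sin(w),np.cos(w),0],[0,0,1]])
k=4;im=cv2.resize(s[140:340,260:420],None,fx=k,fy=k,interpolation=cv2.INTER_CUBIC)[:600]
for q,c in((.40,(255,0,0)),(.45,(0,255,0)),(.50,(0,0,255))):
    a=.45-q;u=np.array([np.sin(a),0,np.cos(a)]);f=np.array([-np.cos(a),0,np.sin(a)]);h=np.array([0,0,.035])
    P=np.array([h+.23*u+.011*f+[0,y,0] for y in(-.1,.1)])@R.T+[p[0],p[1],0]
    e=proj("side",P);print(q,np.round(e,1).tolist())
    for x in e: cv2.circle(im,tuple(int(v) for v in ((x-[260,140])*k+k/2)),3,c,-1)
cv2.imwrite("pics/a5.png",im);S=env.get_state();print(S["tcp_pos"],S["ft_force"],S["time"])
E
```

```text
0.4 [[379.5, 224.5], [275.7, 186.6]]
0.45 [[374.5, 227.5], [270.4, 188.8]]
0.5 [[369.3, 231.0], [264.9, 191.3]]
[ 0.47611131 -0.04407807  0.28904273] [ 4.02216546  2.82065527 11.78206137] 10.65
```

View pics/a5.png

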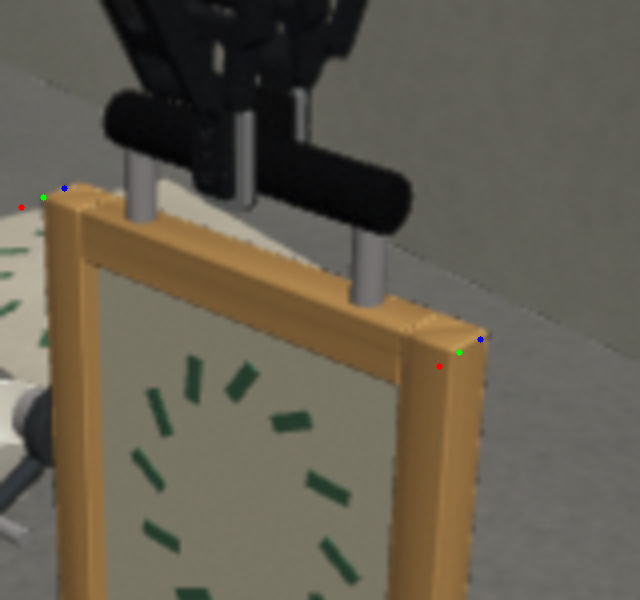

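The frame's front top corners, at crop (44,198) and (453,353), sit on the predicted points for 0.45. The screen is upright and held, with the leg down.

```bash
python3 -c "
from cell import env
print(env.sign_off())"
```

```text
the job is handed in; nothing more can be done
None
```

I flipped the leg until it snapped fully down while the screen still leaned, then raised the screen upright and handed the job in at about 10.7 s still gripping the bar. The camera checks matched the leg-down and upright positions, and the arm touched only the pin and the bar.

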